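Line up the concrete specimens by height

TASK

Get the four concrete specimens ready for testing: stand each one upright in the middle of its own blue pad on the wooden board, in order of height, with the tallest on the pad next to the red end block and the shortest at the grey end. One of them, the thin slab, has to be drawn up out of the narrow slot of its wooden rack, where only its upper part stands free. Do not let any specimen topple on the way, and leave the blue-lidded jar alone.

Things in the scene. Friction and masses are not known exactly. Their poses are not given: they have to be found in the camera images.
- core_tall_mid (a point): tall grey concrete core with a small paper label, an upright cylinder 50 mm in diameter and 100 mm high, about 0.46 kg; the point is its centre, 50 mm above its foot; z along its axis, up
- core_short_mid (a point): shorter plain concrete core, an upright cylinder 45 mm in diameter and 80 mm high, about 0.3 kg; the point is its centre, 40 mm above its foot; z along its axis, up
- slab_mid (a point): sawn concrete slab with speckled faces, 20 mm thick (its x) x 50 mm wide (its y) x 65 mm high (its z), about 0.16 kg; the point is its centre, 32.5 mm above its foot. It starts standing in the slot of a fixed wooden rack (65 mm across the slot x 64 mm long x 34 mm high, slot 25 mm wide with a floor 6 mm up, open at the ends), so that its upper 37 mm stand free above the rack
- cube_mid (a point): dark concrete cube, 50 mm on each side, about 0.29 kg; the point is its centre, 25 mm above its foot; x and y square to its side faces, z up
- pad_1: blue round pad with a white centre dot, 64 mm across, 4 mm thick, lying on the light wooden line-up board; origin at the centre of its underside, its top 4 mm higher. z up; y along the row, x across it. One end pad of the row; the four pads stand 80 mm apart in the order 1, 2, 3, 4
- pad_2: blue round pad with a white centre dot, 64 mm across, 4 mm thick, lying on the light wooden line-up board; origin at the centre of its underside, its top 4 mm higher. z up; y along the row, x across it. Between pads 1 and 3
- pad_3: blue round pad with a white centre dot, 64 mm across, 4 mm thick, lying on the light wooden line-up board; origin at the centre of its underside, its top 4 mm higher. z up; y along the row, x across it. Between pads 2 and 4
- pad_4: blue round pad with a white centre dot, 64 mm across, 4 mm thick, lying on the light wooden line-up board; origin at the centre of its underside, its top 4 mm higher. z up; y along the row, x across it. The other end pad of the row
- red_end: flat red block fixed at one end of the board, 60 mm across the row x 24 mm along it x 10 mm high, 52 mm beyond the centre of the nearest pad; origin at the centre of its underside. A grey block of the same shape is at the other end; which end is red changes
- jar_mid (a point): bystander: clear jar with a blue lid, 63 mm in diameter and 76 mm high, to be left alone; the point is its centre, 38 mm above its foot
Things that resemble listed ones, but are neither listed nor needed, are in the scene too. Leave any turquoise look-alike of the part that bears cube_mid alone.

How it is judged:
By the outcome, as a careful person would: the job done as asked, in the order asked, and still so for the second after the job is handed in, with the robot touching nothing.
It also fails if it takes over 101 s, if anything falls off the work surface, if the arm or the gripper's body presses on something with over 40 N, if the wrist force passes 120 N, or if a joint passes its speed limit or range.

ROBOT

A 6-joint arm with a two-finger parallel gripper is mounted at the origin on a cart in front of the work surface, level with it; the furniture and walls round the work are solid. World frame = base frame: x ahead of the robot, y to its left, z up, the work surface at z = 0. Lengths are in m, angles in rad, forces in N, time in s.
With the tool pointing down it reaches from about 0.35 to 0.775 m from the base axis. Payload 7.3 kg.
Tool frame: the origin (TCP) lies at the very end of the fingers, on their centre line; the grasp point (between the pads) lies 19 mm behind it; z points along the fingers, y is the line along which they close (so a half turn about z gives the same grasp; the last joint's range is limited). The gripper opens to 92 mm and grips with 3 to 60 N. Pads are 19 mm wide; open, the fingers measure 130 mm over their backs; the gripper's body (75 mm by 190 mm) begins 47 mm behind the grasp point.
Start: joints at [-1.263, 0.342, 1.524, -0, 1.275, -0.146], TCP at [0.23, -0.472, 0.227] pointing down, gripper open.
Joint ranges: [-2.53, 2.53], [-0.77, 2.02], [0.04, 2.7], [-1, 4.14], [0.28, 2.66], [-3.11, 3.11]. Speed limits (rad/s): [2.57, 2.57, 3.14, 3.14, 3.14, 3.14].

INTERFACE

Orientations are given as [roll, pitch, yaw] about the fixed x, y, z axes, in that order (R = Rz(yaw) Ry(pitch) Rx(roll)).
In Python, from cell import robot gives the robot as it stands.
- The arm moves only by the tool apply_moves, never from a script. Its argument "motion" is text: rows parted by semicolons, each of 7 numbers parted by spaces: the opening in per cent of the stroke, from 0 (shut) to 100 (fully open), then the shift along the tool's x, y, z in cm, then the turn, a rotation vector about the tool's x, y, z in rad. A call has 1 to 20 rows; each row shifts and turns the commanded pose from where the row before left it, along the tool's axes as they then stand; what a row does not reach is not made up. A row lasts 1/8 s, in which the tool goes at most 62.5 mm and 10.7 degrees, less where a joint would pass 70% of its speed; a pose out of reach is approached as far as the arm can. A call with a gripper value outside its range is refused whole. The fingers move at their own pace and stop on an object; "force" is the grip in N (left out, the last holds). Time passes only in rows, so rows that do not move let the fingers close. It gives the time, the measured TCP pose, the force, the opening and the grip force at its end, in the units of the state.
- robot.observe(): the state, without advancing time (a new reading comes with each control period).
- robot.read_camera(name): name is "scene" or "top"; returns a dict with "img" (480x640x3 uint8, red, green, blue), "fovy" (degrees; the focal length in pixels is half the picture's height over the tangent of half this angle, whatever the lens; pixels are square), "cx", "cy" (the principal point, pixels), "k1" (the pictures are not rectified: a ray, as slopes to the right and down, at radius r is drawn at 1 + k1 r^2 times it, then the intrinsics apply), "R" (3x3) and "t" (3): a world point X has camera coordinates R X + t. Camera axes: x right, y down, z forward; pixel columns grow to the right and rows downward; lengths in m; the calibration is good to about 2 mm. A picture is of the moment at which its call begins. There is no depth.
- robot.hand_in(): hands the job in; it is judged then, once.
Trained networks look in a picture, given as the dict that the camera call returned (one of the last four; its "shot" number tells which), for a name from the list of things; names that differ only in an ending like _2 or _b are one class to them, and where a whole thing is asked for, a point or a joint stands for the part that bears it (a point fixed in the world has none). Each returns a list of dicts, best first, with "score" (0 to 1); they miss things now and then, are a little off and sometimes report something else, mostly with a low value. They report only what shows in the picture. A call takes as long as a camera call. They do not tell look-alikes from the thing itself.
- robot.search_frame(target, picture): "centre" ([x, y, z] in m, in world coordinates, good to about 4 mm: the middle of the surface that is visible of it).
- robot.trace(target, picture): "pixels" (480x640 bool, what is visible of it).
The state is a dict: "time": time; "qpos": joint angles; "qvel": joint speeds; "joint_efforts": joint torques, N m; "tool_pos": TCP position; "tool_rot": TCP orientation; "contact_force": force on the tool from outside, world axes, zero at the start; "torque": the same for the moment, N m; "opening": finger opening in m; "grip_force": force on a finger pad.
Only numpy, scipy, OpenCV 4.12 (cv2) and the standard library are available. Lean on these libraries where they do the work, as an engineer would, in place of code of your own. Each camera call takes 0.05 s, during which the arm holds its last target. There are 200 camera calls.

## Working session

There is one attempt and no reset: what is moved stays moved. The work goes in short steps, Python scripts to look and compute and a tool call to move; the robot and the scene stay as the last step left them, time stands still between calls to the robot, and variables do not carry over. Pictures are saved under pics/ and viewed, at most 14 in all, crops included, and the job is handed in when it is done.

Besides the shell and the picture viewer there is one more tool, called after "Emit:" as name(argument=value, ...) on one line, values as JSON. apply_moves: Moves the arm, as the interface text tells. Its arguments: {"type":"object","properties":{"motion":{"type":"string"},"force":{"type":"number"}},"required":["motion"]}

```bash
ls; mkdir -p pics
cat > h.py <<'E'
import numpy as np, cv2
from cell import robot
def K(p):
    f=p["img"].shape[0]/2/np.tan(np.radians(p["fovy"])/2)
    return np.array([[f,0,p["cx"]],[0,f,p["cy"]],[0,0,1]]),np.array([p["k1"],0,0,0,0],float)
def w2p(p,X):
    k,d=K(p); R=np.array(p["R"]);t=np.array(p["t"])
    return cv2.projectPoints(np.array(X,float).reshape(-1,1,3),cv2.Rodrigues(R)[0],t,k,d)[0].reshape(-1,2)
def p2w(p,uv,z):
    k,d=K(p); R=np.array(p["R"]);t=np.array(p["t"])
    n=cv2.undistortPoints(np.array(uv,float).reshape(-1,1,2),k,d).reshape(-1,2)
    D=np.c_[n,np.ones(len(n))]@R; C=-R.T@t
    return C+D*((z-C[2])/D[:,2])[:,None]
def save(p,n): cv2.imwrite("pics/"+n+".png",p["img"][:,:,::-1])
E
python3 - <<'E'
from h import *
P={n:robot.read_camera(n) for n in("top","scene")}
for n,p in P.items():
    save(p,n+"0"); print(n,-np.array(p["R"]).T@p["t"],p["fovy"],p["k1"])
    for o in("core_tall_mid","core_short_mid","slab_mid","cube_mid","pad_1","red_end","jar_mid"):
        for d in robot.search_frame(o,p): print(o,np.round(d["centre"],3),round(d["score"],2))
E
```

```text
pics
top [ 0.35770204 -0.2626819   0.9207771 ] 56.32513840804078 0.0033141345294660472
core_tall_mid [0.688 0.039 0.099] 0.96
core_short_mid [ 0.644 -0.041  0.083] 0.79
core_short_mid [ 0.452 -0.084  0.013] 0.74
slab_mid [ 0.583 -0.113  0.076] 0.78
cube_mid [ 0.532 -0.202  0.052] 0.92
cube_mid [ 0.582 -0.112  0.073] 0.67
cube_mid [ 0.612 -0.552  0.05 ] 0.56
pad_1 [ 0.451 -0.085  0.01 ] 0.85
pad_1 [ 0.489 -0.021  0.015] 0.82
pad_1 [ 0.366 -0.225  0.01 ] 0.69
pad_1 [ 0.406 -0.149  0.008] 0.63
red_end [ 0.34  -0.267  0.016] 0.92
red_end [0.688 0.04  0.095] 0.6
jar_mid [ 0.456 -0.345  0.078] 0.84
scene [-0.29358079 -0.83439219  0.90992767] 43.98546905682949 -0.1630396946304064
core_tall_mid [0.687 0.037 0.06 ] 0.84
core_short_mid [ 0.643 -0.047  0.059] 0.63
slab_mid [ 0.585 -0.118  0.06 ] 0.85
cube_mid [ 0.614 -0.563  0.044] 0.88
cube_mid [ 0.435 -0.363  0.037] 0.54
pad_1 [ 0.492 -0.018  0.015] 0.92
pad_1 [ 0.364 -0.229  0.01 ] 0.84
pad_1 [ 0.45  -0.086  0.008] 0.7
pad_1 [ 0.399 -0.149  0.009] 0.57
red_end [ 0.339 -0.271  0.018] 0.77
jar_mid [ 0.435 -0.368  0.036] 0.88
```

View pics/top0.png

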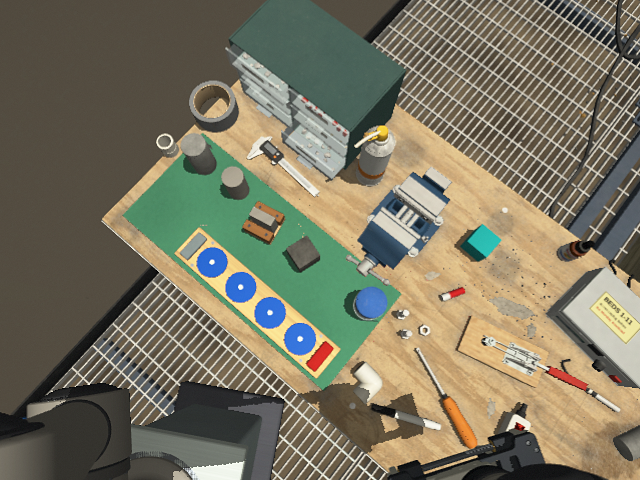

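View pics/scene0.png

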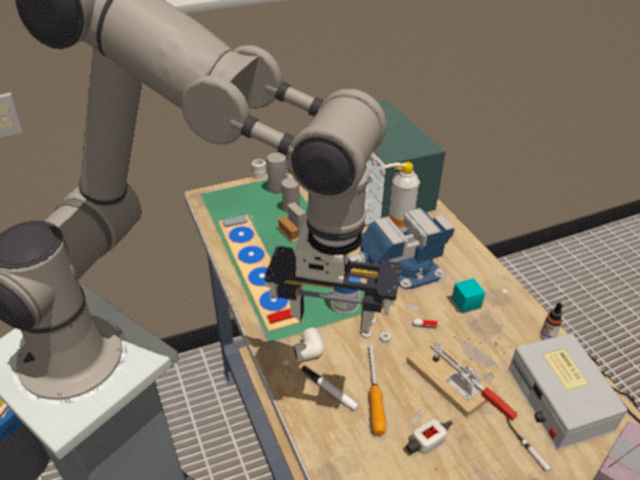

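The top view shows the tall core at (200,155), the short core at (235,183), the slab in its rack at (263,221) and the cube at (303,253). The pads run from (212,262) to (300,339), with red next to (300,339), and the jar is at (370,303). Next I'll fit silhouettes for precise poses.

```bash
cat >> h.py <<'E'
from scipy.optimize import minimize
def cyl(r,h):
    a=np.linspace(0,2*np.pi,40); return np.array([[r*np.cos(x),r*np.sin(x),z] for z in(0,h) for x in a])
def box(a,b,h,z0=0): return np.array([[x,y,z] for x in(-a/2,a/2) for y in(-b/2,b/2) for z in(z0,h)])
def fit(p,mask,pts,x0,z,yaws=(0,)):
    S=4; u=mask.astype(np.float32); ys,xs=np.nonzero(mask); x1,y1=max(xs.min()-12,0),max(ys.min()-12,0)
    sub=np.kron(mask[y1:ys.max()+12,x1:xs.max()+12].astype(np.uint8),np.ones((S,S),np.uint8))
    def cost(q):
        c,s=np.cos(q[2]),np.sin(q[2]); X=pts@np.array([[c,s,0],[-s,c,0],[0,0,1]])+[q[0],q[1],z]
        h=cv2.convexHull(((w2p(p,X)-[x1,y1]+.5)*S*16).astype(np.int32))
        m=np.zeros_like(sub); cv2.fillConvexPoly(m,h,1,shift=4)
        return 1-(m&sub).sum()/(m|sub).sum()
    b=min((minimize(cost,[*x0,y],method="Nelder-Mead",options=dict(initial_simplex=np.array([[*x0,y],[x0[0]+.01,x0[1],y],[x0[0],x0[1]+.01,y],[*x0,y+.25]]),xatol=1e-5,fatol=1e-5)) for y in yaws),key=lambda r:r.fun)
    return np.round(b.x,4),round(b.fun,3)
def masknear(n,p,c):
    uv=w2p(p,[c])[0]
    for d in robot.trace(n,p):
        m=d["pixels"]; ys,xs=np.nonzero(m)
        if np.hypot(xs.mean()-uv[0],ys.mean()-uv[1])<14: return m
E
cat > m.py <<'E'
from h import *
Y=np.arange(0,1.6,.3)
p=robot.read_camera("top")
for n,pts,x0,z,ys,hc in(("core_tall_mid",cyl(.025,.1),(.688,.039),.0,(0,),.06),("core_short_mid",cyl(.0225,.08),(.643,-.043),0,(0,),.05),
  ("slab_mid",box(.02,.05,.065,.028),(.584,-.115),.006,np.arange(0,3,.3),.06),("cube_mid",box(.05,.05,.05),(.53,-.202),0,Y,.04),("jar_mid",cyl(.0315,.076),(.44,-.36),0,(0,),.06)):
    m=masknear(n,p,[*x0,hc])
    print(n, fit(p,m,pts,x0,z,ys) if m is not None else None)
q=robot.read_camera("scene")
def dots(p):
    g=p["img"].astype(int); blue=((g[...,2]>150)&(g[...,0]<90)).astype(np.uint8)
    out=[]
    for c in((.366,-.226),(.406,-.149),(.451,-.085),(.490,-.020)):
        u=w2p(p,[[*c,.012]])[0]; m=np.zeros(blue.shape,np.uint8); cv2.circle(m,tuple(int(v) for v in u),19,1,-1)
        n,l,st,ce=cv2.connectedComponentsWithStats(blue&m)
        k=1+np.argmax(st[1:,4]); h,_=cv2.findContours((l==k).astype(np.uint8),0,2); (cx,cy),ax,_=cv2.fitEllipse(cv2.convexHull(max(h,key=len)))
        out.append((cx,cy)); print(st[k][4],np.round(ax,1),end=" ")
    print(); return np.array(out)
a=dots(p);b=dots(q)
for z in(.006,.01,.014,.018): print(z,np.round(p2w(p,a,z)[:,:2],4).tolist(),np.round(p2w(q,b,z)[:,:2],4).tolist())
E
python3 m.py
```

```text
core_tall_mid (array([0.7021, 0.0475, 0.1948]), np.float64(0.109))
core_short_mid (array([ 0.6576, -0.0374,  0.1575]), np.float64(0.07))
slab_mid (array([ 0.5865, -0.1131, -0.3668]), np.float64(0.123))
cube_mid (array([ 0.5366, -0.201 ,  0.7112]), np.float64(0.082))
jar_mid (array([ 0.4579, -0.3466, -0.7133]), np.float64(0.105))
738 [30.7 31.3] 696 [29.6 30.8] 684 [29.3 30.4] 660 [28.7 30. ] 
282 [18.5 26.7] 203 [16.7 20.6] 277 [15.6 24.5] 239 [14.1 23.1] 
0.006 [[0.3699, -0.2243], [0.4104, -0.1547], [0.4513, -0.0858], [0.492, -0.0166]] [[0.3711, -0.2237], [0.4099, -0.1496], [0.4536, -0.0847], [0.4944, -0.0154]]
0.01 [[0.3699, -0.2245], [0.4102, -0.1552], [0.4509, -0.0866], [0.4914, -0.0177]] [[0.3681, -0.2264], [0.4067, -0.1526], [0.4503, -0.088], [0.4909, -0.019]]
0.014 [[0.3698, -0.2247], [0.4099, -0.1557], [0.4505, -0.0874], [0.4908, -0.0188]] [[0.3652, -0.2291], [0.4036, -0.1557], [0.447, -0.0913], [0.4874, -0.0226]]
0.018 [[0.3698, -0.2248], [0.4097, -0.1561], [0.4501, -0.0882], [0.4902, -0.0199]] [[0.3622, -0.2318], [0.4005, -0.1587], [0.4436, -0.0946], [0.4839, -0.0263]]
```

Run:
```python
from h import *
p=robot.read_camera("top"); g=p["img"][:,:,::-1].copy()
x1,y1,x2,y2=170,120,340,290; S=4
big=cv2.resize(g[y1:y2,x1:x2],None,fx=S,fy=S,interpolation=cv2.INTER_CUBIC)
def dr(X,c):
    h=cv2.convexHull((((w2p(p,X)-[x1,y1]+.5)*S)).astype(np.int32)); cv2.polylines(big,[h],True,c,1)
def pl(pts,q,z):
    c,s=np.cos(q[2]),np.sin(q[2]); return pts@np.array([[c,s,0],[-s,c,0],[0,0,1]])+[q[0],q[1],z]
for pts,q,z in((cyl(.025,.1),(.7021,.0475,0),0),(cyl(.0225,.08),(.6576,-.0374,0),0),(box(.02,.05,.065,.028),(.5865,-.1131,-.3668),.006),(box(.05,.05,.05),(.5366,-.201,.7112),0)):
    X=pl(pts,q,z); dr(X,(0,0,255)); n=len(X)//2
    dr(X[X[:,2]>X[:,2].max()-.001],(0,255,255))
big=big[:600]; cv2.imwrite("pics/ov.png",big)
```

```text
(no output)
```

View pics/ov.png

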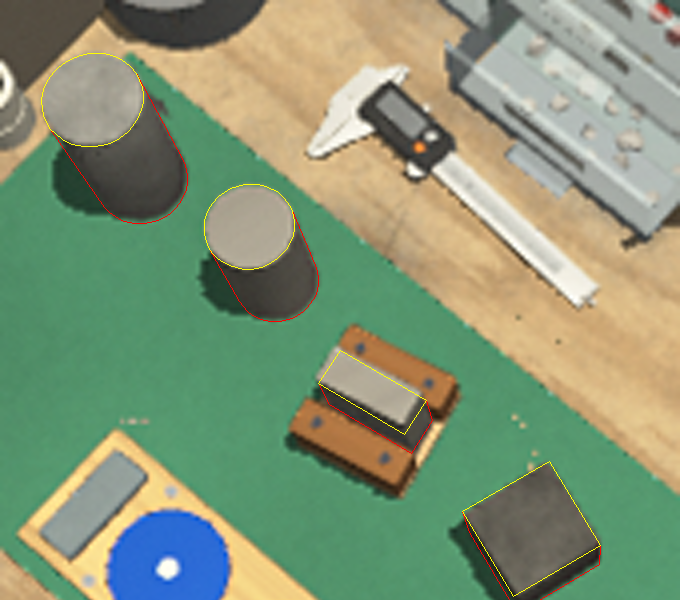

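The core and cube overlays match. The slab outline is about 4 crop pixels off, so I'll refine it from its top-face corners.

Run:
```python
from h import *
p=robot.read_camera("top"); g=p["img"]
x1,y1,S=170,120,4
c=np.array([[335,347],[426,398],[409,426],[318,379]])/S+[x1,y1]-.5
X=p2w(p,c,.071)[:,:2]; print(X.round(4),X.mean(0)); d=np.diff(np.r_[X,X[:1]],axis=0); print(np.hypot(*d.T),np.degrees(np.arctan2(d[:,1],d[:,0])))
# top face by segmentation (bright grey)
h=cv2.cvtColor(cv2.resize(g[y1:y1+170,x1:x1+170],None,fx=S,fy=S,interpolation=cv2.INTER_CUBIC),cv2.COLOR_RGB2HSV).astype(int)
m=((h[...,1]<65)&(h[...,2]>125)).astype(np.uint8); mm=np.zeros_like(m); mm[335:435,305:440]=1
n,l,st,ce=cv2.connectedComponentsWithStats(m&mm); k=1+np.argmax(st[1:,4]); cs,_=cv2.findContours((l==k).astype(np.uint8),0,1)
r=cv2.boxPoints(cv2.minAreaRect(cs[0])); print(st[k],r)
X=p2w(p,r/S+[x1,y1]-.5,.071)[:,:2]; print(X.mean(0)); d=np.diff(np.r_[X,X[:1]],axis=0); print(np.hypot(*d.T),np.degrees(np.arctan2(d[:,1],d[:,0])))
# rack corners visible at z=.034
c=np.array([[353,325],[459,381],[402,497],[289,432]])/S+[x1,y1]-.5
X=p2w(p,c,.034)[:,:2];print("rack",X.mean(0)); d=np.diff(np.r_[X,X[:1]],axis=0); print(np.hypot(*d.T),np.degrees(np.arctan2(d[:,1],d[:,0])))
s=robot.observe(); print(s["tool_pos"],s["tool_rot"],s["time"],s["opening"])
```

```text
[[ 0.6061 -0.0902]
 [ 0.5881 -0.1397]
 [ 0.5726 -0.1342]
 [ 0.5885 -0.0853]] [ 0.58880276 -0.11234927]
[0.05262293 0.0163983  0.05138216 0.0183046 ] [-110.05270889  160.46791083   72.01239977  -15.59356874]
[ 316  344  106   80 3782] [[313.87085 377.81018]
 [333.77264 342.19647]
 [422.72845 391.9071 ]
 [402.82666 427.5208 ]]
[ 0.58982648 -0.11028619]
[0.02059641 0.0514519  0.02046064 0.0512138 ] [ -16.78879866 -109.99471562  162.56448702   70.14394699]
rack [ 0.58828744 -0.10996777]
[0.06314685 0.06740426 0.06778939 0.06530192] [-108.72682574  165.39348053   69.64296093  -18.52681606]
[ 0.23018054 -0.47189239  0.22675352] [3.14146023e+00 5.75149441e-05 4.53864180e-01] 1.25 0.09220159872461912
```

Emit:
apply_moves(motion="100 3 -1.2 0 0 0 0;100 5 -2 0 0 0 0;100 5 -2 0 0 0 0;100 5 -2 0 0 0 0;100 5 -2 0 0 0 0;100 5 -2 0 0 0 0;100 5 -2 0 0 0 0;100 5 -2 0 0 0 0;100 5 -2 0 0 0 0;100 5 -2 0 0 0 0;100 5 -2 0 0 0 0;100 5 -2 0 0 0 0;100 5 -2 0 0 0 0;100 2 -0.8 0 0 0 0;100 0 0 0 0 0 0;100 0 0 0 0 0 0", force=25)

```text
time: 3.25
tool_pos: [0.6999, 0.0459, 0.2266]
tool_rot: [3.141, 0.001, 0.453]
contact_force: [0.0, 0.3, 0.6]
opening: 0.0918
grip_force: 0.0
```

```bash
cat > go.py <<'E'
import sys,numpy as np
from cell import robot
# usage: go.py x y z yaw_deg ; delta in tool axes
from scipy.spatial.transform import Rotation as Ro
s=robot.observe(); x,y,z,w=map(float,sys.argv[1:5])
R=Ro.from_euler("xyz",s["tool_rot"]); d=np.array([x,y,z])-s["tool_pos"]
T=Ro.from_euler("xyz",[np.pi,0,np.radians(w)])
print("shift cm (now frame)",(R.inv().apply(d)*100).round(2),"(after-turn frame)",(T.inv().apply(d)*100).round(2),"norm",np.linalg.norm(d).round(3),"turn",(R.inv()*T).as_rotvec().round(3))
print("t",s["time"],"pos",np.round(s["tool_pos"],4),"rot",np.round(s["tool_rot"],3),"F",np.round(s["contact_force"],1),"open",round(s["opening"],4),"grip",round(s["grip_force"],1),"q6",round(s["qpos"][5],2))
E
python3 go.py .7021 .0475 .046 26
```

```text
shift cm (now frame) [ 0.28 -0.05 18.06] (after-turn frame) [ 0.27 -0.04 18.06] norm 0.181 turn [ 0.     0.001 -0.001]
t 3.25 pos [0.6999 0.0459 0.2266] rot [3.141e+00 1.000e-03 4.530e-01] F [0.  0.3 0.6] open 0.0918 grip 0.0 q6 1.07
```

Emit:
apply_moves(motion="100 0.3 0 3 0 0 0;100 0 0 5 0 0 0;100 0 0 5 0 0 0;100 0 0 3 0 0 0;100 0 0 2 0 0 0;100 0 0 0 0 0 0;30 0 0 0 0 0 0;30 0 0 0 0 0 0;30 0 0 0 0 0 0;30 0 0 0 0 0 0;30 0 0 0 0 0 0;30 0 0 0 0 0 0", force=25)

```text
time: 4.75
tool_pos: [0.7031, 0.0483, 0.0469]
tool_rot: [-3.142, -0.0, 0.454]
contact_force: [-0.1, 2.2, 2.1]
opening: 0.0497
grip_force: 25.0
```

```bash
python3 go.py .3699 -.2245 .18 59.6
```

```text
shift cm (now frame) [-41.91   9.9  -13.32] (after-turn frame) [-40.39 -14.94 -13.31] norm 0.451 turn [ 0.    -0.    -0.586]
t 4.75 pos [0.7031 0.0483 0.0469] rot [-3.142 -0.     0.454] F [-0.1  2.2  2.1] open 0.0497 grip 25.0 q6 1.08
```

Emit:
apply_moves(motion="30 0 0 -1 0 0 0;30 0 0 -3 0 0 0;30 0 0 -3 0 0 0;30 0 0 -3 0 0 0;30 -2.3 0.5 0 0 0 0;30 -4.4 1.04 0 0 0 0;30 -4.4 1.04 0 0 0 0;30 -4.4 1.04 0 0 0 0;30 -4.4 1.04 0 0 0 0;30 -4.4 1.04 0 0 0 0;30 -4.4 1.04 0 0 0 0;30 -4.4 1.04 0 0 0 0;30 -4.4 1.04 0 0 0 -0.1;30 -2.4 0.6 0 0 0 -0.1;30 0 0 0 0 0 -0.13;30 0 0 0 0 0 -0.13;30 0 0 0 0 0 -0.126;30 0 0 0 0 0 0;30 0 0 0 0 0 0")

```text
time: 7.12
tool_pos: [0.3874, -0.2133, 0.1469]
tool_rot: [3.141, 0.0, 1.037]
contact_force: [0.5, -0.4, -4.2]
opening: 0.0499
grip_force: 25.0
```

```bash
cat > chk.py <<'E'
import sys
from h import *
# chk.py name x y z(foot) : fit of core in top view
S={"core_tall_mid":(cyl(.025,.1),.1,(0,)),"core_short_mid":(cyl(.0225,.08),.08,(0,)),"slab_mid":(box(.02,.05,.065),.065,np.arange(0,3,.4)),"cube_mid":(box(.05,.05,.05),.05,np.arange(0,1.6,.4))}
n=sys.argv[1];x,y,z=map(float,sys.argv[2:5]); pts,h,ys=S[n]
for c in("top","scene"):
    p=robot.read_camera(c)
    if len(sys.argv)>5: save(p,sys.argv[5]+c)
    m=masknear(n,p,[x,y,z+h*.6]); print(c,fit(p,m,pts,(x,y),z,ys) if m is not None else None)
E
python3 chk.py core_tall_mid .3699 -.2245 .1 t1; python3 go.py .3699 -.2245 .0565 59.6
```

```text
top None
scene (array([ 0.3884, -0.215 , -0.3258]), np.float64(0.149))
shift cm (now frame) [-1.86 -0.94  9.02] (after-turn frame) [-1.86 -0.95  9.02] norm 0.093 turn [-0.     0.    -0.001]
t 7.325 pos [ 0.3875 -0.2133  0.1467] rot [-3.142  0.     1.039] F [ 0.2  0.8 -3.9] open 0.0497 grip 25.0 q6 -0.14
```

Emit:
apply_moves(motion="30 -1.86 -0.95 0 0 0 0;30 0 0 3 0 0 0;30 0 0 3 0 0 0;30 0 0 2 0 0 0;30 0 0 0 0 0 0;30 0 0 0.5 0 0 0;30 0 0 0.2 0 0 0;30 0 0 0 0 0 0")

```text
time: 8.32
tool_pos: [0.37, -0.2247, 0.0601]
tool_rot: [3.141, 0.0, 1.04]
contact_force: [-0.2, 0.4, -4.9]
opening: 0.0493
grip_force: 25.0
```

```bash
python3 go.py .3699 -.2245 .0565 59.6
```

```text
shift cm (now frame) [ 0.01 -0.02  0.36] (after-turn frame) [ 0.01 -0.02  0.36] norm 0.004 turn [ 0.001  0.    -0.   ]
t 8.325 pos [ 0.37   -0.2247  0.0601] rot [3.141 0.    1.04 ] F [-0.2  0.4 -4.9] open 0.0493 grip 25.0 q6 -0.19
```

Emit:
apply_moves(motion="30 0 0 0.1 0 0 0;30 0 0 0.1 0 0 0;30 0 0 0 0 0 0")

```text
time: 8.7
tool_pos: [0.3698, -0.2245, 0.0577]
tool_rot: [3.142, 0.0, 1.04]
contact_force: [-0.1, 0.3, -3.9]
opening: 0.0495
grip_force: 25.0
```

Emit:
apply_moves(motion="30 0 0 0.1 0 0 0;30 0 0 0 0 0 0")

```text
time: 8.95
tool_pos: [0.3699, -0.2246, 0.0568]
tool_rot: [3.141, 0.0, 1.04]
contact_force: [-0.8, 0.9, -1.5]
opening: 0.0495
grip_force: 25.0
```

Emit:
apply_moves(motion="30 0 0 0.1 0 0 0;30 0 0 0 0 0 0")

```text
time: 9.2
tool_pos: [0.3699, -0.2246, 0.0567]
tool_rot: [3.141, 0.0, 1.04]
contact_force: [-4.1, 2.0, 11.4]
opening: 0.0492
grip_force: 25.0
```

Emit:
apply_moves(motion="30 0 0 -0.05 0 0 0;70 0 0 0 0 0 0;80 0 0 0 0 0 0;80 0 0 0 0 0 0;80 0 0 -2 0 0 0;80 0 0 -4 0 0 0;80 0 0 -5 0 0 0;80 0 0 -3 0 0 0;80 0 0 0 0 0 0")

```text
time: 10.32
tool_pos: [0.3709, -0.2254, 0.1982]
tool_rot: [3.136, 0.001, 1.04]
contact_force: [-0.4, 0.4, -0.2]
opening: 0.0733
grip_force: 0.0
```

```bash
python3 chk.py core_tall_mid .3699 -.2245 .01 t2;  python3 go.py .6576 -.0374 .034 59.6
```

```text
top None
scene (array([ 0.3702, -0.2257,  0.1235]), np.float64(0.048))
shift cm (now frame) [30.69 15.45 16.07] (after-turn frame) [30.69 15.42 16.1 ] norm 0.379 turn [-0.002 -0.    -0.   ]
t 10.525 pos [ 0.3693 -0.2241  0.195 ] rot [-3.139 -0.     1.04 ] F [ 0.3  0.3 -0.4] open 0.0735 grip 0.0 q6 -0.19
```

Run:
```python
import cv2
a=cv2.imread("pics/t2scene.png"); b=cv2.imread("pics/t2top.png")
cv2.imwrite("pics/c1.png",cv2.hconcat([cv2.resize(a[80:330,190:470],(400,357)),cv2.resize(b[60:310,140:420],(400,357))]))
```

```text
(no output)
```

View pics/c1.png

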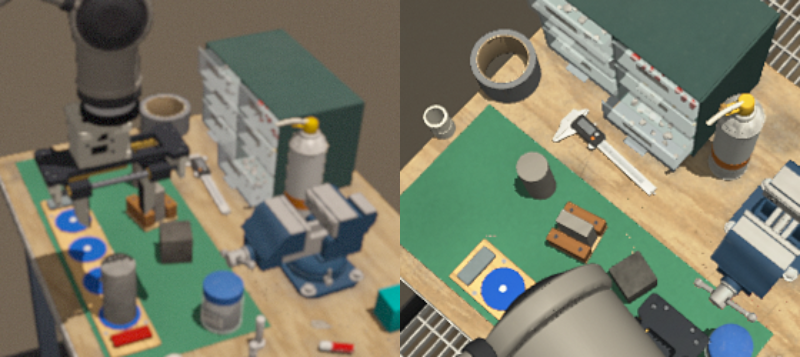

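The picture shows the tall core on the pad by the red block. The drawer unit's foot is at about (333,185) to (365,226) in the scene view; I'll check the clearance to it.

```bash
python3 - <<'E'
from h import *
a=robot.read_camera("scene");b=robot.read_camera("top")
print(p2w(a,[[333.5,185],[365,226]],0).round(3).tolist(),p2w(b,[[290,144],[343,175]],0.0).round(3).tolist())
E
python3 go.py .6576 -.0374 .2 30
```

```text
[[0.812, -0.063, 0.0], [0.714, -0.231, 0.0]] [[0.782, -0.127, 0.0], [0.73, -0.254, 0.0]]
shift cm (now frame) [30.7  15.39 -0.51] (after-turn frame) [34.3  -1.76 -0.49] norm 0.343 turn [-0.002  0.     0.516]
t 10.625 pos [ 0.3694 -0.2242  0.1951] rot [-3.139 -0.     1.04 ] F [-0.9  1.   0.1] open 0.0732 grip 0.0 q6 -0.19
```

Emit:
apply_moves(motion="100 2.3 1.1 0 0 0 0;100 4.4 2.2 0 0 0 0;100 4.4 2.2 0 0 0 0;100 4.4 2.2 0 0 0 0;100 4.4 2.2 0 0 0 0;100 4.4 2.2 0 0 0 0;100 4.4 2.2 0 0 0 0;100 2 1.1 0 0 0 0;100 0 0 2 0 0 0;100 0 0 4 0 0 0;100 0 0 2 0 0 0;100 0 0 0 0 0 0;100 0 0 0 0 0 0")

```text
time: 12.25
tool_pos: [0.6586, -0.0379, 0.1167]
tool_rot: [3.141, -0.0, 1.04]
contact_force: [-0.2, 0.5, 0.1]
opening: 0.0915
grip_force: 0.0
```

```bash
python3 go.py .6576 -.0374 .034 59.6
```

```text
shift cm (now frame) [-0.01 -0.12  8.27] (after-turn frame) [-0.   -0.11  8.27] norm 0.083 turn [ 0.001 -0.    -0.   ]
t 12.25 pos [ 0.6586 -0.0379  0.1167] rot [ 3.141 -0.     1.04 ] F [-0.2  0.5  0.1] open 0.0915 grip 0.0 q6 0.36
```

Emit:
apply_moves(motion="100 0 -0.1 3 0 0 0;100 0 0 3 0 0 0;100 0 0 2.3 0 0 0;100 0 0 0 0 0 0;25 0 0 0 0 0 0;25 0 0 0 0 0 0;25 0 0 0 0 0 0;25 0 0 0 0 0 0;25 0 0 0 0 0 0;25 0 0 0 0 0 0;25 0 0 -1 0 0 0;25 0 0 -3 0 0 0;25 0 0 -4 0 0 0;25 0 0 -3 0 0 0;25 0 0 0 0 0 0")

```text
time: 14.12
tool_pos: [0.6587, -0.0375, 0.1461]
tool_rot: [3.136, -0.002, 1.04]
contact_force: [0.5, -0.0, -4.0]
opening: 0.0449
grip_force: 25.0
```

```bash
python3 go.py .4102 -.1552 .045 59.6
```

```text
shift cm (now frame) [-22.75 -15.53   9.98] (after-turn frame) [-22.72 -15.48  10.11] norm 0.293 turn [ 0.005 -0.002 -0.   ]
t 14.125 pos [ 0.6587 -0.0375  0.1461] rot [ 3.136e+00 -2.000e-03  1.040e+00] F [ 0.5 -0.  -4. ] open 0.0449 grip 25.0 q6 0.36
```

Emit:
apply_moves(motion="25 -1.7 -1.2 0 0 0 0;25 -3.8 -2.6 0 0 0 0;25 -3.8 -2.6 0 0 0 0;25 -3.8 -2.6 0 0 0 0;25 -3.8 -2.6 0 0 0 0;25 -3.8 -2.6 0 0 0 0;25 -2 -1.3 0 0 0 0;25 0 0 0 0 0 0;25 0 0 0 0 0 0")

```text
time: 15.25
tool_pos: [0.409, -0.1543, 0.1427]
tool_rot: [-3.141, -0.0, 1.04]
contact_force: [0.8, 0.2, -2.9]
opening: 0.0448
grip_force: 25.0
```

```bash
python3 chk.py core_short_mid .4102 -.1552 .11; python3 go.py .4102 -.1552 .045 59.6
```

```text
top None
scene (array([ 0.4105, -0.1548,  0.1939]), np.float64(0.151))
shift cm (now frame) [-0.04  0.14  9.8 ] (after-turn frame) [-0.04  0.14  9.8 ] norm 0.098 turn [-0.    -0.     0.001]
t 15.45 pos [ 0.4092 -0.1542  0.143 ] rot [-3.141 -0.     1.041] F [-0.   0.2 -3. ] open 0.0446 grip 25.0 q6 -0.01
```

Emit:
apply_moves(motion="25 0 0.14 2 0 0 0;25 0 0 4 0 0 0;25 0 0 2 0 0 0;25 0 0 1.2 0 0 0;25 0 0 0.3 0 0 0;25 0 0 0.1 0 0 0;25 0 0 0.1 0 0 0;25 0 0 0 0 0 0;25 0 0 0 0 0 0")

```text
time: 16.58
tool_pos: [0.41, -0.1554, 0.0465]
tool_rot: [3.141, 0.0, 1.04]
contact_force: [-0.2, 0.6, -3.2]
opening: 0.0444
grip_force: 25.0
```

Emit:
apply_moves(motion="25 0 0 0.1 0 0 0;25 0 0 0 0 0 0")

```text
time: 16.82
tool_pos: [0.4098, -0.1553, 0.0452]
tool_rot: [-3.142, 0.0, 1.04]
contact_force: [0.3, -0.5, -2.9]
opening: 0.0445
grip_force: 25.0
```

Emit:
apply_moves(motion="25 0 0 0.1 0 0 0;25 0 0 0 0 0 0")

```text
time: 17.08
tool_pos: [0.4098, -0.1552, 0.0441]
tool_rot: [-3.141, 0.0, 1.04]
contact_force: [0.3, 0.4, -2.8]
opening: 0.0447
grip_force: 25.0
```

Emit:
apply_moves(motion="25 0 0 0.1 0 0 0;25 0 0 0 0 0 0")

```text
time: 17.32
tool_pos: [0.4099, -0.1553, 0.0433]
tool_rot: [3.141, 0.0, 1.04]
contact_force: [-0.6, 0.2, -1.1]
opening: 0.0445
grip_force: 25.0
```

Emit:
apply_moves(motion="25 0 0 0.05 0 0 0;25 0 0 0 0 0 0")

```text
time: 17.58
tool_pos: [0.4099, -0.1553, 0.0432]
tool_rot: [3.141, 0.0, 1.04]
contact_force: [-1.5, -0.1, 4.4]
opening: 0.0446
grip_force: 25.0
```

Short core is down on its pad, so I'll release it, lift, and go for the slab.

Emit:
apply_moves(motion="60 0 0 0 0 0 0;75 0 0 0 0 0 0;75 0 0 0 0 0 0;75 0 0 0 0 0 0;75 0 0 -2 0 0 0;75 0 0 -4 0 0 0;75 0 0 -4 0 0 0;75 0 0 -3 0 0 0;75 0 0 0 0 0 0;75 0 0 0 0 0 0")

```text
time: 18.82
tool_pos: [0.4094, -0.155, 0.172]
tool_rot: [-3.14, 0.0, 1.04]
contact_force: [0.2, -0.3, -0.2]
opening: 0.0692
grip_force: 0.0
```

```bash
python3 chk.py core_short_mid .4102 -.1552 .01 t3;  python3 go.py .5895 -.111 .041 71.5
```

```text
top None
scene (array([ 0.4125, -0.1535,  0.0217]), np.float64(0.395))
shift cm (now frame) [12.92 13.33 13.04] (after-turn frame) [ 9.89 15.68 13.07] norm 0.227 turn [-0.002 -0.    -0.208]
t 19.025 pos [ 0.4094 -0.155   0.1717] rot [-3.139  0.     1.04 ] F [-0.5  0.1  0.4] open 0.0685 grip 0.0 q6 -0.01
```

Emit:
apply_moves(motion="75 1.9 1.95 0 0 0 0;75 3 3.1 0 0 0 0;75 3 3.1 0 0 0 0;75 3 3.1 0 0 0 0;75 2.02 2.08 0 0 0 0;75 0 0 1 0 0 -0.1;75 0 0 4 0 0 -0.108;75 0 0 3 0 0 0;75 0 0 0 0 0 0;75 0 0 0 0 0 0")

```text
time: 20.27
tool_pos: [0.5908, -0.1116, 0.0935]
tool_rot: [3.141, 0.0, 1.248]
contact_force: [-0.4, -0.4, 0.5]
opening: 0.0689
grip_force: 0.0
```

```bash
python3 go.py .5895 -.111 .042 71.5
python3 - <<'E'
from h import *
p=robot.read_camera("scene");save(p,"s4"); a=p["img"][:,:,::-1]
q=robot.read_camera("top"); b=q["img"][:,:,::-1]
cv2.imwrite("pics/c2.png",cv2.hconcat([cv2.resize(a[170:330,200:360],(400,400)),cv2.resize(b[150:310,190:350],(400,400))]))
E
```

```text
shift cm (now frame) [ 0.01 -0.15  5.15] (after-turn frame) [ 0.01 -0.14  5.15] norm 0.052 turn [ 0.001  0.    -0.   ]
t 20.275 pos [ 0.5908 -0.1116  0.0935] rot [3.141 0.    1.248] F [-0.4 -0.4  0.5] open 0.0689 grip 0.0 q6 0.01
```

View pics/c2.png

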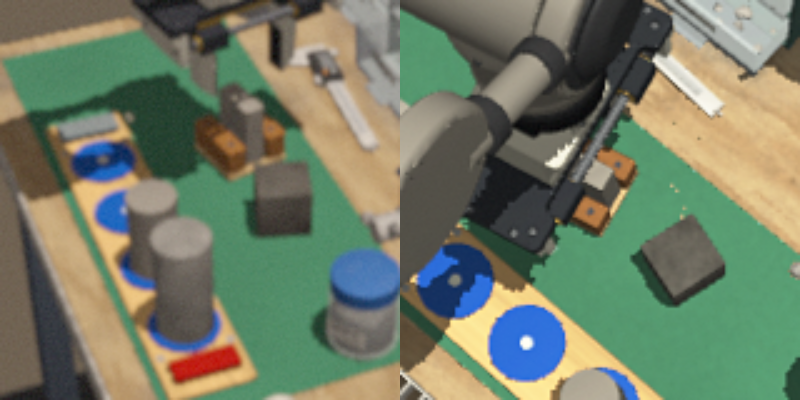

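Both cores are standing on their pads, and the slab is upright in its rack with the fingers either side of it. Going down to grip.

Emit:
apply_moves(motion="75 0 -0.15 2 0 0 0;75 0 0 2 0 0 0;75 0 0 1.15 0 0 0;75 0 0 0 0 0 0;10 0 0 0 0 0 0;10 0 0 0 0 0 0;10 0 0 0 0 0 0;10 0 0 0 0 0 0;10 0 0 0 0 0 0;10 0 0 0 0 0 0;10 0 0 0 0 0 0;10 0 0 0 0 0 0", force=20)

```text
time: 21.88
tool_pos: [0.5888, -0.1109, 0.0412]
tool_rot: [-3.142, 0.0, 1.248]
contact_force: [-0.2, -0.3, -0.1]
opening: 0.0199
grip_force: 20.0
```

Clean grip (opening 19.9 mm, no side force). Now I'll draw it up slowly.

Emit:
apply_moves(motion="10 0 0 -0.5 0 0 0;10 0 0 -1 0 0 0;10 0 0 -1 0 0 0;10 0 0 0 0 0 0")

```text
time: 22.38
tool_pos: [0.5896, -0.1111, 0.0676]
tool_rot: [3.139, 0.0, 1.248]
contact_force: [0.2, -0.1, -2.6]
opening: 0.0198
grip_force: 20.0
```

Emit:
apply_moves(motion="10 0 0 -2 0 0 0;10 0 0 -3 0 0 0;10 0 0 -3 0 0 0;10 0 0 0 0 0 0;10 0 0 0 0 0 0")

```text
time: 23.0
tool_pos: [0.5881, -0.1107, 0.145]
tool_rot: [-3.14, 0.0, 1.248]
contact_force: [0.6, 0.6, -2.3]
opening: 0.0202
grip_force: 20.0
```

```bash
python3 go.py .4508 -.0866 .05 59.6; python3 chk.py slab_mid .5888 -.1109 .11 s5
```

```text
shift cm (now frame) [ -2.07 -13.76   9.52] (after-turn frame) [ -4.87 -13.06   9.5 ] norm 0.169 turn [-0.002  0.     0.208]
t 23.0 pos [ 0.5881 -0.1107  0.145 ] rot [-3.14   0.     1.248] F [ 0.6  0.6 -2.3] open 0.0202 grip 20.0 q6 0.01
top (array([ 0.5645, -0.1391,  2.0657]), np.float64(0.672))
scene (array([ 0.5858, -0.1146,  2.6684]), np.float64(0.329))
```

Emit:
apply_moves(motion="10 -0.3 -2 0 0 0 0;10 -0.6 -4 0 0 0 0;10 -0.6 -4 0 0 0 0;10 -0.5 -3.2 0 0 0 0;10 -0.1 -0.6 0 0 0 0.1;10 0 0 0 0 0 0.108;10 0 0 0 0 0 0;10 0 0 0 0 0 0")

```text
time: 24.2
tool_pos: [0.4513, -0.087, 0.1459]
tool_rot: [-3.141, 0.0, 1.042]
contact_force: [0.3, 1.0, -1.9]
opening: 0.0204
grip_force: 20.0
```

```bash
python3 go.py .4508 -.0866 .0475 59.6
python3 - <<'E'
from h import *
p=robot.read_camera("scene");a=p["img"][:,:,::-1]
u=w2p(p,[[.4508,-.0866,.12]])[0].astype(int);print(u, w2p(p,[[.4508,-.0866,.104],[.4508-.0127,-.0866-.0216,.104],[.4508+.0127,-.0866+.0216,.104]]))
cv2.imwrite("pics/c3.png",cv2.resize(a[u[1]-60:u[1]+60,u[0]-60:u[0]+60],(600,600),interpolation=cv2.INTER_CUBIC))
E
```

```text
shift cm (now frame) [ 0.01 -0.05  9.84] (after-turn frame) [ 0.01 -0.06  9.84] norm 0.098 turn [-0.     0.     0.002]
t 24.2 pos [ 0.4513 -0.087   0.1459] rot [-3.141  0.     1.042] F [ 0.3  1.  -1.9] open 0.0204 grip 20.0 q6 0.17
[247 216] [[247.95402588 221.7988964 ]
 [251.32662094 228.28296425]
 [244.67706816 215.49286683]]
```

View pics/c3.png

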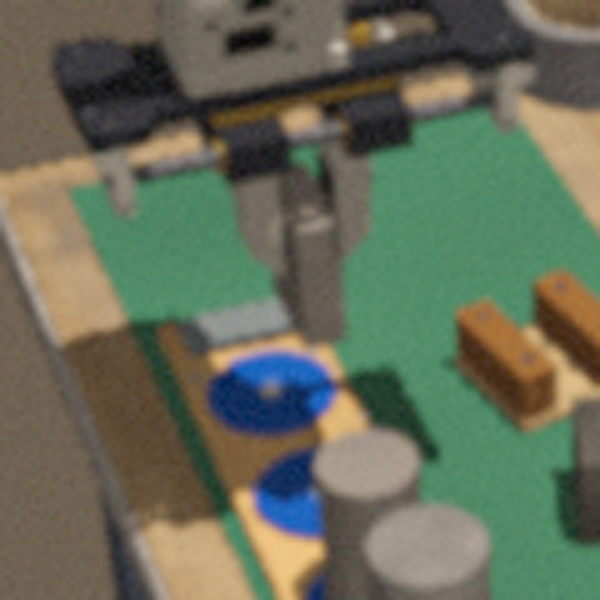

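The slab hangs upright between the fingers over the pad, its foot at about (251,223). Lowering it now.

Emit:
apply_moves(motion="10 0 -0.05 2 0 0 0;10 0 0 4 0 0 0;10 0 0 2 0 0 0;10 0 0 1.2 0 0 0;10 0 0 0.4 0 0 0;10 0 0 0.1 0 0 0;10 0 0 0 0 0 0;10 0 0 0 0 0 0")

```text
time: 25.25
tool_pos: [0.4512, -0.0869, 0.0498]
tool_rot: [3.14, -0.0, 1.04]
contact_force: [-0.3, 0.0, -1.6]
opening: 0.0196
grip_force: 20.0
```

Emit:
apply_moves(motion="10 0 0 0.1 0 0 0;10 0 0 0 0 0 0")

```text
time: 25.5
tool_pos: [0.4509, -0.0868, 0.0483]
tool_rot: [3.141, 0.0, 1.04]
contact_force: [0.1, -1.0, -1.4]
opening: 0.0199
grip_force: 20.0
```

Emit:
apply_moves(motion="10 0 0 0.1 0 0 0;10 0 0 0 0 0 0")

```text
time: 25.75
tool_pos: [0.4508, -0.0867, 0.0471]
tool_rot: [-3.141, 0.0, 1.04]
contact_force: [-0.5, 0.1, -0.8]
opening: 0.0196
grip_force: 20.0
```

Emit:
apply_moves(motion="10 0 0 0.1 0 0 0;10 0 0 0 0 0 0")

```text
time: 26.0
tool_pos: [0.4508, -0.0867, 0.0461]
tool_rot: [-3.141, 0.0, 1.04]
contact_force: [0.9, 0.1, -1.0]
opening: 0.0201
grip_force: 20.0
```

Emit:
apply_moves(motion="10 0 0 0.05 0 0 0;10 0 0 0 0 0 0")

```text
time: 26.25
tool_pos: [0.4508, -0.0867, 0.0457]
tool_rot: [3.142, 0.0, 1.04]
contact_force: [0.7, 0.3, -1.1]
opening: 0.0199
grip_force: 20.0
```

Emit:
apply_moves(motion="10 0 0 0.05 0 0 0;10 0 0 0 0 0 0")

```text
time: 26.5
tool_pos: [0.4508, -0.0867, 0.0452]
tool_rot: [3.142, 0.0, 1.04]
contact_force: [0.1, 0.0, -1.6]
opening: 0.02
grip_force: 20.0
```

Emit:
apply_moves(motion="10 0 0 0.05 0 0 0;10 0 0 0 0 0 0")

```text
time: 26.75
tool_pos: [0.4509, -0.0867, 0.0452]
tool_rot: [3.141, 0.0, 1.04]
contact_force: [-2.3, 0.5, 4.6]
opening: 0.0198
grip_force: 20.0
```

Emit:
apply_moves(motion="30 0 0 0 0 0 0;50 0 0 0 0 0 0;60 0 0 0 0 0 0;60 0 0 0 0 0 0;60 0 0 -2 0 0 0;60 0 0 -4 0 0 0;90 0 0 -4 0 0 0;100 0 0 -2 0 0 0;100 0 0 0 0 0 0;100 0 0 0 0 0 0")

```text
time: 28.0
tool_pos: [0.4502, -0.0865, 0.1637]
tool_rot: [-3.14, 0.0, 1.04]
contact_force: [0.3, 0.4, -0.5]
opening: 0.0896
grip_force: 0.0
```

```bash
python3 go.py .5366 -.201 .018 40.7
```

```text
shift cm (now frame) [-5.49 13.27 14.55] (after-turn frame) [-0.92 14.31 14.57] norm 0.204 turn [-0.002  0.001  0.329]
t 28.0 pos [ 0.4502 -0.0865  0.1637] rot [-3.14  0.    1.04] F [ 0.3  0.4 -0.5] open 0.0896 grip 0.0 q6 0.17
```

Emit:
apply_moves(motion="100 -0.6 1.4 0 0 0 0;100 -1.4 3.4 0 0 0 0;100 -1.4 3.4 0 0 0 0;100 -1.4 3.4 0 0 0 0;100 -0.7 1.67 0 0 0 0.1;100 0 0 0 0 0 0.115;100 0 0 2 0 0 0.114;100 0 0 4 0 0 0;100 0 0 2 0 0 0;100 0 0 0 0 0 0;100 0 0 0 0 0 0")

```text
time: 29.38
tool_pos: [0.538, -0.202, 0.085]
tool_rot: [3.141, -0.0, 0.711]
contact_force: [-0.4, 0.1, 0.4]
opening: 0.0915
grip_force: 0.0
```

```bash
python3 go.py .5366 -.201 .022 40.7
python3 - <<'E'
from h import *
p=robot.read_camera("scene");a=p["img"][:,:,::-1]
q=robot.read_camera("top"); b=q["img"][:,:,::-1]
cv2.imwrite("pics/c4.png",cv2.hconcat([cv2.resize(a[170:330,200:360],(400,400)),cv2.resize(b[180:340,190:350],(400,400))]))
E
```

```text
shift cm (now frame) [-0.04 -0.17  6.3 ] (after-turn frame) [-0.04 -0.17  6.3 ] norm 0.063 turn [ 0.001 -0.     0.   ]
t 29.375 pos [ 0.538 -0.202  0.085] rot [ 3.141 -0.     0.711] F [-0.4  0.1  0.4] open 0.0915 grip 0.0 q6 0.37
```

View pics/c4.png

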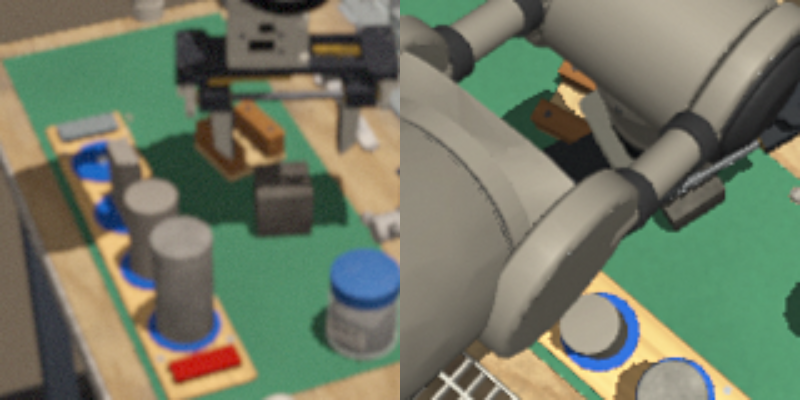

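The slab stands on its pad behind the two cores, and the fingers straddle the cube. Continuing.

Emit:
apply_moves(motion="100 0 -0.15 2 0 0 0;100 0 0 3 0 0 0;100 0 0 1.3 0 0 0;100 0 0 0 0 0 0;30 0 0 0 0 0 0;30 0 0 0 0 0 0;30 0 0 0 0 0 0;30 0 0 0 0 0 0;30 0 0 0 0 0 0;30 0 0 0 0 0 0;30 0 0 -1 0 0 0;30 0 0 -3 0 0 0;30 0 0 -4 0 0 0;30 0 0 -3 0 0 0;30 0 0 0 0 0 0;30 0 0 0 0 0 0", force=25)

```text
time: 31.48
tool_pos: [0.5356, -0.1998, 0.1306]
tool_rot: [-3.14, 0.001, 0.711]
contact_force: [-0.3, -0.2, -2.9]
opening: 0.0502
grip_force: 24.7
```

```bash
python3 go.py .4914 -.0177 .1 59.6
```

```text
shift cm (now frame) [  8.53 -16.68   3.09] (after-turn frame) [ 13.47 -13.03   3.06] norm 0.19 turn [-0.002  0.001 -0.329]
t 31.475 pos [ 0.5356 -0.1998  0.1306] rot [-3.14e+00  1.00e-03  7.11e-01] F [-0.3 -0.2 -2.9] open 0.0502 grip 24.7 q6 0.37
```

Emit:
apply_moves(motion="30 0.8 -1.6 0 0 0 0;30 1.9 -3.7 0 0 0 0;30 1.9 -3.7 0 0 0 0;30 1.9 -3.7 0 0 0 0;30 1.6 -3 0 0 0 -0.1;30 0.5 -1 0 0 0 -0.115;30 0 0 0 0 0 -0.114;30 0 0 0 0 0 0;30 0 0 0 0 0 0")

```text
time: 32.6
tool_pos: [0.4911, -0.0175, 0.1312]
tool_rot: [-3.141, 0.0, 1.038]
contact_force: [0.5, -0.5, -1.8]
opening: 0.0499
grip_force: 24.7
```

```bash
python3 go.py .4914 -.0177 .034 59.6; python3 chk.py cube_mid .4914 -.0177 .11
```

```text
shift cm (now frame) [0.01 0.05 9.72] (after-turn frame) [0.   0.04 9.72] norm 0.097 turn [-0.001  0.    -0.003]
t 32.6 pos [ 0.4911 -0.0175  0.1312] rot [-3.141  0.     1.038] F [ 0.5 -0.5 -1.8] open 0.0499 grip 24.7 q6 0.34
top (array([ 0.481 , -0.0385,  1.1063]), np.float64(0.535))
scene (array([ 0.4948, -0.02  ,  0.8231]), np.float64(0.136))
```

Emit:
apply_moves(motion="30 0 0.04 2 0 0 0;30 0 0 4 0 0 0;30 0 0 2 0 0 0;30 0 0 1.2 0 0 0;30 0 0 0.4 0 0 0;30 0 0 0.1 0 0 0;30 0 0 0 0 0 0;30 0 0 0 0 0 0")

```text
time: 33.8
tool_pos: [0.4923, -0.0182, 0.0353]
tool_rot: [3.14, -0.0, 1.04]
contact_force: [-0.3, -0.1, -1.6]
opening: 0.0503
grip_force: 24.7
```

Emit:
apply_moves(motion="30 0 0 0.1 0 0 0;30 0 0 0 0 0 0")

```text
time: 34.05
tool_pos: [0.492, -0.0181, 0.0338]
tool_rot: [3.141, 0.0, 1.04]
contact_force: [0.2, -0.2, -1.7]
opening: 0.0503
grip_force: 24.7
```

Emit:
apply_moves(motion="30 0 0 0.1 0 0 0;30 0 0 0 0 0 0")

```text
time: 34.3
tool_pos: [0.4919, -0.0181, 0.0326]
tool_rot: [-3.142, 0.0, 1.04]
contact_force: [-0.6, -0.1, -2.5]
opening: 0.05
grip_force: 24.7
```

Emit:
apply_moves(motion="30 0 -0.05 0.05 0 0 0;30 0 0 0 0 0 0")

```text
time: 34.55
tool_pos: [0.4914, -0.0178, 0.0322]
tool_rot: [-3.142, 0.0, 1.04]
contact_force: [-0.0, -0.7, -2.6]
opening: 0.0502
grip_force: 24.7
```

Emit:
apply_moves(motion="30 0 0 0.05 0 0 0;30 0 0 0 0 0 0")

```text
time: 34.8
tool_pos: [0.4915, -0.0178, 0.0319]
tool_rot: [3.141, 0.0, 1.04]
contact_force: [-0.5, -0.1, 0.2]
opening: 0.05
grip_force: 24.7
```

Emit:
apply_moves(motion="30 0 0 0.05 0 0 0;30 0 0 0 0 0 0")

```text
time: 35.05
tool_pos: [0.4916, -0.0178, 0.0318]
tool_rot: [3.141, -0.0, 1.04]
contact_force: [-2.5, 0.3, 6.1]
opening: 0.0502
grip_force: 24.7
```

Emit:
apply_moves(motion="60 0 0 0 0 0 0;85 0 0 0 0 0 0;85 0 0 0 0 0 0;85 0 0 0 0 0 0;85 0 0 -2 0 0 0;85 0 0 -4 0 0 0;85 0 0 -5 0 0 0;85 0 0 -5 0 0 0;85 0 0 -3 0 0 0;85 -3 0 0 0 0 0;85 -5 0 0 0 0 0;85 -5 0 0 0 0 0;85 -5 0 0 0 0 0;85 -5 0 0 0 0 0;85 -5 0 0 0 0 0;85 -5 0 0 0 0 0;85 -5 0 0 0 0 0;85 -5 0 0 0 0 0;85 -4 0 0 0 0 0;85 -4 0 0 0 0 0")

```text
time: 37.55
tool_pos: [0.2323, -0.4587, 0.2211]
tool_rot: [3.142, -0.0, 1.039]
contact_force: [0.7, -0.7, -0.2]
opening: 0.0778
grip_force: 0.0
```

```bash
cat > fin.py <<'E'
from h import *
P=[("core_tall_mid",cyl(.025,.1),(.3699,-.2245),(0,)),("core_short_mid",cyl(.0225,.08),(.4102,-.1552),(0,)),("slab_mid",box(.02,.05,.065),(.4508,-.0866),np.arange(0,3,.4)),("cube_mid",box(.05,.05,.05),(.4914,-.0177),np.arange(0,1.6,.4))]
for c in("top","scene"):
    p=robot.read_camera(c); g=p["img"][:,:,::-1].copy()
    for n,pts,x0,ys in P:
        m=masknear(n,p,[*x0,.01+pts[:,2].max()*.6]); print(c,n,x0,fit(p,m,pts,x0,.01,ys) if m is not None else None)
    u=w2p(p,[[.43,-.12,.03]])[0].astype(int)
    im=cv2.resize(g[u[1]-75:u[1]+75,u[0]-65:u[0]+65],(400,461),interpolation=cv2.INTER_CUBIC)
    out=im if c=="top" else cv2.hconcat([out,im])
cv2.imwrite("pics/fin.png",out); s=robot.observe(); print(s["time"],s["tool_pos"])
E
python3 fin.py
```

```text
top core_tall_mid (0.3699, -0.2245) (array([ 0.3693, -0.2261,  0.1169]), np.float64(0.038))
top core_short_mid (0.4102, -0.1552) (array([ 0.4102, -0.1556,  0.1041]), np.float64(0.045))
top slab_mid (0.4508, -0.0866) (array([ 0.4521, -0.0852,  2.5825]), np.float64(0.079))
top cube_mid (0.4914, -0.0177) (array([ 0.4919, -0.018 ,  1.0645]), np.float64(0.053))
scene core_tall_mid (0.3699, -0.2245) (array([ 0.3723, -0.2215, -0.2904]), np.float64(0.757))
scene core_short_mid (0.4102, -0.1552) (array([ 0.4123, -0.1522,  0.0802]), np.float64(0.359))
scene slab_mid (0.4508, -0.0866) (array([ 0.4611, -0.0734, -0.6246]), np.float64(0.353))
scene cube_mid (0.4914, -0.0177) (array([ 0.4929, -0.0171,  1.0701]), np.float64(0.256))
38.05 [ 0.23383315 -0.45695966  0.22143731]
```

View pics/fin.png

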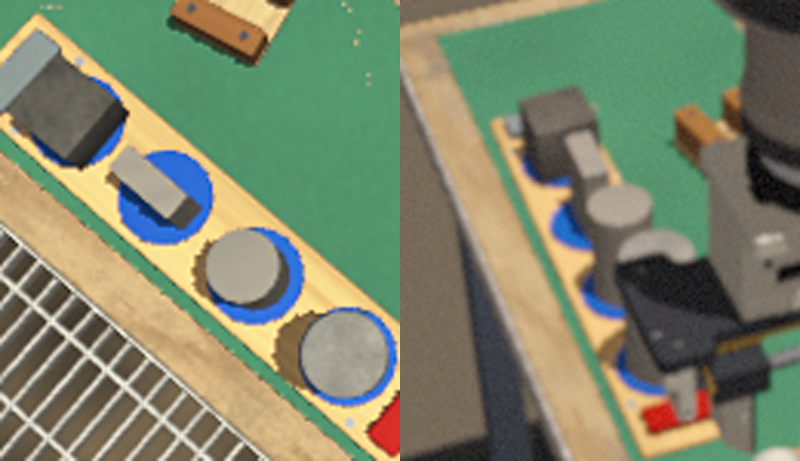

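All four specimens stand upright on their own pads in the right order, each within about 2 mm of centre in the top view. Handing in.

```bash
python3 -c "
from cell import robot
print(robot.hand_in())"
```

```text
the job is handed in; nothing more can be done
None
```

I handed the job in at about 38 s: tall core, short core, slab and cube stand upright in that order from the red end, each within about 2 mm of its pad's centre, and I left the jar alone.

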